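# Open the cassette dock and slide the milling cassette home

## Robot

A 6-joint arm with a two-finger parallel gripper is mounted at the origin on a cart in front of the work surface, level with it; the furniture and walls round the work are solid. World frame = base frame: x ahead of the robot, y to its left, z up, the work surface at z = 0. Lengths are in m, angles in rad, forces in N, time in s.
With the tool pointing down it reaches from about 0.25 to 0.775 m from the base axis. Payload 4 kg.
Tool frame: the origin (TCP) lies at the very end of the fingers, on their centre line; the grasp point (between the pads) lies 19 mm behind it; z points along the fingers, y is the line along which they close (so a half turn about z gives the same grasp; the last joint's range is limited). The gripper opens to 94 mm and grips with 3 to 60 N. Pads are 16 mm wide; open, the fingers measure 119 mm over their backs; the gripper's body (75 mm by 177 mm) begins 78 mm behind the grasp point.
Start: joints at [1.108, 0.087, 1.371, -0, 1.684, -0.103], TCP at [0.194, 0.515, 0.206] pointing down, gripper open.
Joint ranges: [-3.1, 3.1], [-0.76, 2.03], [0.27, 2.55], [-1.08, 4.22], [0.17, 2.65], [-2.57, 2.57]. Speed limits (rad/s): [2.79, 2.79, 3.14, 3.14, 3.14, 3.14].

## Interface

Orientations are given as a unit quaternion [w, x, y, z].
In Python, from rig import readout, imaging, arm, spotter gives the robot as it stands. The module is installed in compiled form; this text tells all that it offers.
- The arm moves only by the tool jog_arm, never from a script. Its argument "commands" is a list of rows, each a list of 7 numbers: the turn, a rotation vector about the tool's x, y, z normalised to -1 to 1, where 1 is pi rad, then the shift along the tool's x, y, z normalised to -1 to 1, where 1 is 0.4 m, then the closure, from 0 (fully open) to 1 (shut). In form: [[wx, wy, wz, tx, ty, tz, hand], ...]. A call has 1 to 10 rows; each row is the pose to reach, as a shift and turn from the pose commanded when the call began, along the tool's axes at that moment, turning the shorter way round; what a row does not reach only later rows make up. A row lasts 1/8 s, in which the tool goes at most 62.5 mm and 10.7 degrees, less where a joint would pass 70% of its speed; a pose out of reach is approached as far as the arm can. A call with a number of a shift or a turn outside -1 to 1 is refused whole. A call with a gripper value outside its range is refused whole. The fingers move at their own pace and stop on an object; "squeeze" is the grip in N (left out, the last holds). Time passes only in rows, so rows that repeat a pose let the fingers close. It gives the time, the measured TCP pose, the force, the opening and the grip force at its end, in the units of the state.
- readout.get_state(): the state, without advancing time (a new reading comes with each control period).
- imaging.capture(name): name is "side" or "top"; returns the picture (384x512x3 uint8, red, green, blue); there is no depth.
- imaging.calibration(name): a dict with "mtx" (3x3 intrinsics, pixels), "dist_coeffs" ([k1, k2, p1, p2, k3] as OpenCV has them; the pictures are not rectified), "world_to_cam" (4x4, takes a point from world to camera coordinates). Camera axes: x right, y up, looking along -z (the intrinsics and any distortion apply to the point x, -y, -z); pixel columns grow to the right and rows downward; lengths in m; the calibration is good to about 2 mm. A picture is of the moment at which its call begins. calibration takes no time and is no camera call.
- arm.close_job(): hands the job in; it is judged then, once.
Trained networks look in the newest picture that a camera, given by its name, has taken for a name from the list of things; names that differ only in an ending like _2 or _b are one class to them, and where a whole thing is asked for, a point or a joint stands for the part that bears it (a point fixed in the world has none). Each returns a list of dicts, best first, with "p" (0 to 1); they miss things now and then, are a little off and sometimes report something else, mostly with a low value. They report only what shows in the picture. A call takes as long as a camera call.
- spotter.search_frame(camera, query): "centre" ([column, row] as shares, 0 to 1, of the picture: columns of its width, rows of its height, amid what is visible of it).
- spotter.silhouettes(camera, query): "pixels" (384x512 bool, what is visible of it) and "centre" ([column, row] as shares, 0 to 1, of the picture: columns of its width, rows of its height, amid what is visible of it).
The state is a dict: "time": time; "joints": joint angles; "qd": joint speeds; "effort": joint torques, N m; "ee_pos": TCP position; "orientation": TCP orientation; "contact_force": force on the tool from outside, world axes, zero at the start; "moment": the same for the moment, N m; "opening": opening from 0.0 (shut) to 1.0 (fully open); "grip_force": force on a finger pad.
Only numpy, scipy, OpenCV 4.12 (cv2) and the standard library are available. Lean on these libraries where they do the work, as an engineer would, in place of code of your own. Each camera call takes 0.05 s, during which the arm holds its last target. There are 200 camera calls.

## Task

Lift the blue keeper plate straight up off the dock's two dowels, keeping it level, and lay it flat and lengthwise on the middle of the green mat. Then slide the milling cassette over the bench, never lifting it and round the plaster model and turning short of the grey stone without touching either, into the open dock until it sits fully home and square against the black bumpers. Leave the tin and the bottle where they stand.

Things in the scene. Friction and masses are not known exactly. Their poses are not given: they have to be found in the camera images.
- dock: Fixed aluminium dock screwed to the bench. Origin on the bench in the middle of the dock; +x points into it, the open front faces -x. Side rails along x, 18 mm high, inner faces at y = +70 and -70 mm, from x = -36 to +76 mm. Outside them screw flanges reach y = +105 and -105 mm, under 8 mm high.
- dock_stop (a point): Middle of the two black bumpers' faces on the dock's back stop, 58.5 mm in +x of the dock's origin, 9 mm above the bench. The stop is 18 mm high. The cassette is home when its leading side touches the bumpers.
- dock_front (a point): Middle of the dock's front, 53 mm in -x of its origin, on the bench. At 86 mm to +y and -y of it stand upright dowels, 8 mm thick, tips 22.5 mm above the bench, each on a pad 8 mm high reaching x = -17 to +17 mm, and from 70 to 102 mm to the side. Same axes as the dock.
- keeper_grip (a point): On the blue keeper plate: point in the middle of its black grip bar (14 mm along x, 60 mm along y, from 20 mm below to 14 mm above this point), 32 mm above the plate's underside. Plate 34 (x) by 204 (y) by 12 mm thick, 0.22 kg. Its two 9 mm holes at y = +86 and -86 mm sit on the dowels; its underside is 8 mm above the bench at the start and must rise 15 mm to clear them.
- keeper: The blue keeper plate, origin at the centre of its underside, same axes as keeper_grip.
- mat: Fixed thin green mat, 215 mm (its x) by 75 mm (its y) by 2 mm, beside the dock on the dock's +y side; origin at the centre of its underside. The keeper plate goes here with its long side along the mat's x.
- cassette: The milling cassette, origin on its underside, 2 mm in -x of cassette_mid; same axes.
- cassette_mid (a point): Centre (9 mm up) of the loose milling cassette: flat, square, dark frame round a white disc, 17 mm high, 0.21 kg. Flat upright sides, up to 15 mm high: x sides 56 mm from this point, flat for y = -34 to 34 mm; y sides 58 mm, flat for x = -32 to 43 mm. Pushing takes 1 to 2 N. Too wide to grip; two fingertips apart, just above the bench, push it steadily. Its x starts roughly along the dock's x.
- model: Obstacle, not to be touched: cream plaster tooth-arch model stuck down to the bench at the inner corner of the cassette's way, 62 mm (x) by 66 mm (y) by 28 mm; origin at the centre of its underside.
- stone: Obstacle, not to be touched: grey sharpening stone stuck down to the bench beyond the turn, 24 mm (x) by 52 mm (y) by 16 mm; origin at the centre of its underside.
- tin: Bystander: loose round tin just behind the start of the cassette's way, blue lid on a white body, 64 mm across, 28 mm high; origin at the centre of its underside.
- bottle: Bystander: loose small white bottle with black cap, on the dock's -y side, 30 mm across, 70 mm high; origin at the centre of its underside.

How it is judged:
By the outcome, as a careful person would: the job done as asked, in the order asked, and still so for the second after the job is handed in, with the robot touching nothing.
It also fails if it takes over 72 s, if anything falls off the work surface, if the arm or the gripper's body presses on something with over 40 N, if the wrist force passes 120 N, or if a joint passes its speed limit or range.

## Working session

There is one attempt and no reset: what is moved stays moved. The work goes in short steps, Python scripts to look and compute and a tool call to move; the robot and the scene stay as the last step left them, time stands still between calls to the robot, and variables do not carry over. Pictures are saved under pics/ and viewed, at most 10 in all, crops included, and the job is handed in when it is done.

Besides the shell and the picture viewer there is one more tool, called after "Emit:" by a JSON object that holds its "method" and its "body". jog_arm: Moves the arm, as the interface text tells. Its arguments: {"type":"object","properties":{"commands":{"type":"array","items":{"type":"array","items":{"type":"number"}}},"squeeze":{"type":"number"}},"required":["commands"]}

```bash
mkdir -p pics
cat > h.py <<'E'
import numpy as np, cv2
from rig import readout, imaging, arm, spotter
def cal(n):
    c=imaging.calibration(n); return np.array(c["mtx"],float),np.array(c["dist_coeffs"],float),np.array(c["world_to_cam"],float)
def w2p(n,P):
    K,d,T=cal(n); P=np.atleast_2d(np.asarray(P,float)); C=P@T[:3,:3].T+T[:3,3]; C=C*[1,-1,-1]
    return cv2.projectPoints(C.reshape(-1,1,3),np.zeros(3),np.zeros(3),K,d)[0].reshape(-1,2)
def p2w(n,px,z):
    K,d,T=cal(n); px=np.atleast_2d(np.asarray(px,float))
    u=cv2.undistortPoints(px.reshape(-1,1,2),K,d,criteria=(3,50,1e-9)).reshape(-1,2) if False else cv2.undistortPoints(px.reshape(-1,1,2),K,d).reshape(-1,2)
    D=np.c_[u[:,0],-u[:,1],-np.ones(len(u))]@T[:3,:3]; o=-T[:3,:3].T@T[:3,3]
    return o+D*((z-o[2])/D[:,2])[:,None]
def save(n,f,crop=None,s=1):
    im=imaging.capture(n); 
    o=im if crop is None else im[crop[1]:crop[3],crop[0]:crop[2]]
    cv2.imwrite(f"pics/{f}.png",cv2.resize(o,None,fx=s,fy=s,interpolation=cv2.INTER_CUBIC)[:,:,::-1]); return im
E
python3 - <<'E'
from h import *
np.set_printoptions(precision=4,suppress=True)
s=readout.get_state(); print({k:np.round(v,3) for k,v in s.items()})
for n in("top","side"):
    save(n,n+"0",s=1.5)
    T=cal(n)[2]; print(n,-T[:3,:3].T@T[:3,3], T[2,:3])
for q,z in [("dock",.009),("keeper",.02),("keeper_grip",.05),("mat",.002),("cassette",.017),("model",.028),("stone",.016),("tin",.028),("bottle",.07)]:
    for n in("top","side"):
        for r in spotter.silhouettes(n,q)[:2]:
            m=r["pixels"].astype(np.uint8); p=np.array(r["centre"])*[512,384]
            rc=cv2.minAreaRect(np.argwhere(m)[:,::-1].astype(np.float32)); b=p2w(n,cv2.boxPoints(rc),z)
            print(n,q,round(r["p"],2),p.round(1),p2w(n,p,z)[0,:2], "rect",b[:,:2].mean(0),np.linalg.norm(b[0]-b[1]),np.linalg.norm(b[1]-b[2]),np.degrees(np.arctan2(*(b[1]-b[0])[[1,0]])).round(1))
E
```

```text
{'time': np.float64(0.0), 'joints': array([ 1.108,  0.088,  1.372, -0.   ,  1.684, -0.103]), 'qd': array([ 0.001, -0.   ,  0.   ,  0.001, -0.001,  0.001]), 'effort': array([ -0.   , -34.017, -30.243,   0.072,   0.033,  -0.   ]), 'ee_pos': array([0.193, 0.514, 0.204]), 'orientation': array([-0.   ,  0.179,  0.984, -0.001]), 'contact_force': array([-0.224,  0.18 , -0.01 ]), 'moment': array([-0.027,  0.025, -0.002]), 'grip_force': np.float64(0.0), 'opening': np.float64(1.0)}
top [0.3872 0.004  0.8753] [-0.2395 -0.0023  0.9709]
side [0.2781 0.6382 0.6223] [-0.3246  0.7167  0.6172]
top dock 0.68 [246.4 164. ] [0.666  0.0333] rect [0.6164 0.0283] 0.1339766794429099 0.21252647521624488 -0.6
side dock 0.96 [197.  213.4] [0.6626 0.0518] rect [0.6175 0.0241] 0.2763918757813624 0.19982997812620923 -86.5
side keeper 0.95 [246.9 221.1] [0.5529 0.0441] rect [0.555  0.0355] 0.2280565827021328 0.057521552023225966 -89.9
side keeper 0.59 [196.7 214. ] [0.6554 0.0642] rect [0.6291 0.0425] 0.23426980087145818 0.16753552468090085 -75.8
top keeper_grip 0.87 [247.9 216.3] [0.543  0.0284] rect [0.5449 0.03
[... 1418 characters left out ...]
 -7.1
side stone 0.94 [268.5 285.7] [0.4545 0.1747] rect [0.4552 0.1732] 0.0631192169771984 0.030095466786082985 -97.9
top tin 0.55 [365.6 212.1] [ 0.5551 -0.2144] rect [ 0.5577 -0.2155] 0.06774627443843846 0.06466048978797026 -28.7
top tin 0.16 [316.2 177.2] [ 0.6304 -0.1144] rect [ 0.6327 -0.1191] 0.04351996799729133 0.030209541796600313 -27.2
side tin 0.75 [288.  152.1] [ 0.5571 -0.2075] rect [ 0.555  -0.2017] 0.06392649901994514 0.10172488584474897 -157.5
top bottle 0.64 [318.5 178.4] [ 0.6158 -0.1131] rect [ 0.6209 -0.1142] 0.03232203333016417 0.03757188972939613 -90.1
side bottle 0.52 [242.9 163.1] [ 0.6123 -0.0709] rect [ 0.6122 -0.0737] 0.029184692722593632 0.10438743502753405 -157.5
```

View pics/top0.png

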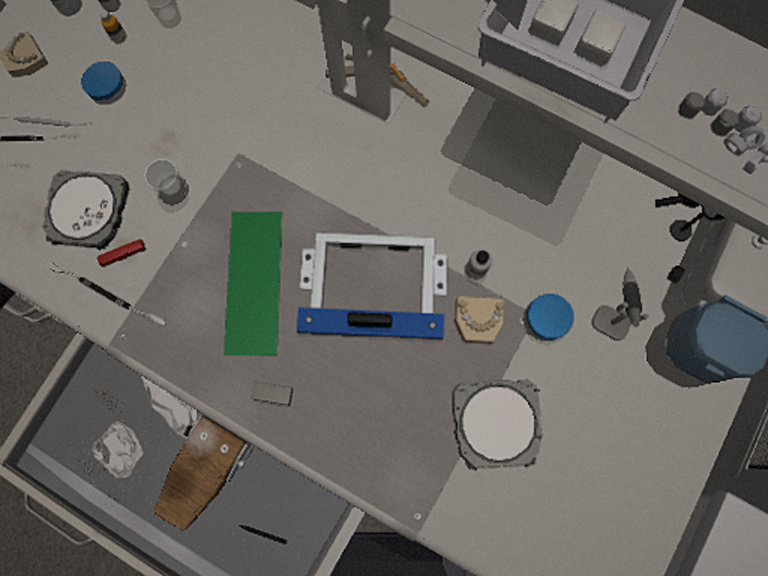

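View pics/side0.png

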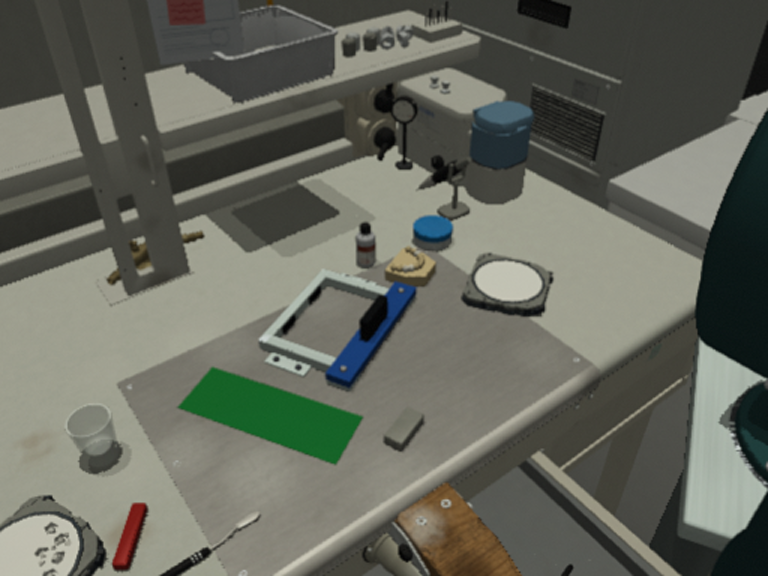

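The top view shows the blue keeper at about (370,322), the mat at (253,283), the stone at (272,393), the model at (481,318), the tin at (550,316), the cassette at (498,423) and the bottle at (480,263), all in 1.5x pixels. The layout matches the silhouettes. Next I'll measure the keeper, mat and cassette more precisely.

```bash
cat >> h.py <<'E'
def rect(n,m,z):
    m=m.astype(np.uint8); k,l,st,_=cv2.connectedComponentsWithStats(m); i=1+np.argmax(st[1:,4])
    c=max(cv2.findContours((l==i).astype(np.uint8),0,1)[0],key=len).reshape(-1,2).astype(float)
    w=p2w(n,c,z)[:,:2].astype(np.float32)
    (cx,cy),(a,b),t=cv2.minAreaRect(w); return np.round([cx,cy,a,b],4),round(t,2)
def hsv(im,lo,hi): return cv2.inRange(cv2.cvtColor(im,cv2.COLOR_RGB2HSV),np.array(lo),np.array(hi))>0
E
python3 - <<'E'
from h import *
for n in("top","side"):
    im=imaging.capture(n); 
    x=np.zeros((384,512),bool); 
    p=w2p(n,[.545,.03,.02])[0]; x[int(p[1])-75:int(p[1])+75,int(p[0])-75:int(p[0])+75 if n=="side" else int(p[0])+70]=1
    p=w2p(n,[.555,-.214,.02])[0]; x[int(p[1])-25:int(p[1])+25,int(p[0])-25:int(p[0])+25]=0
    blue=hsv(im,(105,120,40),(125,255,255))&x
    print(n,"keeper",rect(n,blue,.02),blue.sum())
    print(n,"mat",rect(n,hsv(im,(50,120,40),(80,255,255)),.002))
    m=spotter.silhouettes(n,"cassette")[0]["pixels"]
    print(n,"cass17",rect(n,m,.017),"z9",rect(n,m,.009))
    # disc
    g=m&hsv(im,(0,0,170),(179,60,255)); print(n,"disc",rect(n,g,.017))
    g=spotter.search_frame(n,"keeper_grip")[:3]; print([(r["p"],np.array(r["centre"])*[512,384]) for r in g])
    dk=(cv2.cvtColor(im,cv2.COLOR_RGB2GRAY)<45); q=w2p(n,[.545,.03,.045])[0]; y=np.zeros_like(dk); y[int(q[1])-20:int(q[1])+20,int(q[0])-25:int(q[0])+25]=1
    print("bar", rect(n,dk&y,.054),rect(n,dk&y,.04))
E
```

```text
top keeper (array([0.5515, 0.0323, 0.2024, 0.0348]), 87.25) 1316
top mat (array([0.6164, 0.2019, 0.2126, 0.0736]), 0.34)
top cass17 (array([ 0.4134, -0.1391,  0.1161,  0.119 ]), 3.44) z9 (array([ 0.4136, -0.1405,  0.1172,  0.1202]), 3.44)
top disc (array([ 0.4144, -0.1408,  0.0937,  0.0915]), 89.44)
[(0.57, array([251.2896, 219.4944]))]
bar (array([0.549 , 0.0312, 0.0581, 0.0203]), 89.85) (array([0.5518, 0.0317, 0.0591, 0.0207]), 89.85)
side keeper (array([0.5504, 0.0374, 0.2119, 0.0386]), 86.79) 1073
side mat (array([0.6163, 0.2031, 0.2127, 0.0731]), 0.28)
side cass17 (array([ 0.413 , -0.1304,  0.1157,  0.1326]), 2.45) z9 (array([ 0.4148, -0.1405,  0.1173,  0.1344]), 2.45)
side disc (array([ 0.4156, -0.1397,  0.0935,  0.0885]), 22.73)
[(0.79, array([246.1184, 225.1008]))]
bar (array([0.5434, 0.0503, 0.0907, 0.0304]), 88.88) (array([0.5499, 0.0359, 0.093 , 0.0311]), 88.88)
```

```bash
cat >> h.py <<'E'
from scipy.spatial.transform import Rotation as Ro
def Rpsi(d):
    a=np.radians(d); y=np.array([np.cos(a),np.sin(a),0]); z=np.array([0,0,-1.]); return Ro.from_matrix(np.c_[np.cross(y,z),y,z])
def row(*targets):
    s=readout.get_state(); q=s["orientation"]; R=Ro.from_quat([q[1],q[2],q[3],q[0]]); p=s["ee_pos"]
    Rm=R.as_matrix(); print("t",s["time"],"p",p.round(4),"psi",np.degrees(np.arctan2(Rm[1,1],Rm[0,1])).round(2),"tilt",np.degrees(Rm[:2,2]).round(2),"F",np.round(s["contact_force"],2),"open",s["opening"],"j",np.round(s["joints"],2))
    for x,y,z,d in targets:
        w=(R.inv()*Rpsi(d)).as_rotvec()/np.pi; t=R.inv().apply(np.array([x,y,z])-p)/.4; print(np.r_[w,t].round(4).tolist())
E
python3 -c "
from h import *
row((.5512,.032,.12,-2.5))"
```

```text
t 1.3 p [0.1937 0.5148 0.2055] psi 69.38 tilt [0. 0.] F [ 0.69 -0.53 -0.34] open 0.9972691104126178 j [ 1.11  0.09  1.37 -0.    1.68 -0.1 ]
[0.0, -0.0, 0.3993, -1.2616, -0.8149, 0.2137]
```

Emit:
{"method": "jog_arm", "body": {"commands": [[0, 0, 0.2, -0.63, -0.407, 0, 0], [0, 0, 0.4, -0.95, -0.61, 0.1, 0], [0, 0, 0.4, -1, -0.645, 0.1, 0], [0, 0, 0.4, -1, -0.645, 0.1, 0], [0, 0, 0.4, -1, -0.645, 0.1, 0], [0, 0, 0.4, -1, -0.645, 0.1, 0], [0, 0, 0.4, -1, -0.645, 0.1, 0], [0, 0, 0.4, -1, -0.645, 0.1, 0]]}}

```text
time: 2.3
ee_pos: [0.4784, 0.13, 0.1653]
orientation: [0.0, 0.724, 0.69, 0.0]
contact_force: [0.8, 0.4, -0.2]
opening: 0.996
grip_force: 0.0
```

```bash
python3 -c "
from h import *
row((.5512,.032,.09,-2.5))"
```

```text
t 2.3 p [0.4784 0.13   0.1653] psi -2.79 tilt [ 0.01 -0.01] F [ 0.75  0.38 -0.19] open 0.9960589604894865 j [ 0.15 -0.02  1.56 -0.    1.6   0.2 ]
[0.0001, 0.0001, -0.0016, -0.2358, 0.1938, 0.1882]
```

Emit:
{"method": "jog_arm", "body": {"commands": [[0, 0, 0, -0.12, 0.1, 0.09, 0.3], [0, 0, 0, -0.236, 0.194, 0.188, 0.5], [0, 0, 0, -0.236, 0.194, 0.188, 0.5], [0, 0, 0, -0.236, 0.194, 0.188, 0.5], [0, 0, 0, -0.236, 0.194, 0.188, 0.5]]}}

```text
time: 2.92
ee_pos: [0.5507, 0.0359, 0.0918]
orientation: [0.0, 0.723, 0.691, 0.001]
contact_force: [-0.3, 0.1, -0.5]
opening: 0.519
grip_force: 0.0
```

```bash
python3 -c "
from h import *
row((.5512,.032,.026,-2.5))
T=save('top','t1',(150,110,350,290),4); 
S=save('side','s1',(150,130,350,280),4)
print(w2p('top',[.551,.032,.054]),w2p('top',readout.get_state()['ee_pos']),w2p('side',[.551,.032,.054]),w2p('side',readout.get_state()['ee_pos']))"
```

```text
t 2.925 p [0.5507 0.0359 0.0918] psi -2.54 tilt [0.12 0.04] F [-0.28  0.12 -0.55] open 0.5193414365352446 j [-0.04  0.14  1.54  0.    1.46  0.01]
[0.0006, -0.0003, -0.0002, -0.0099, 0.0014, 0.1644]
[[246.07850815 212.02439566]] [[243.30899187 208.27326206]] [[249.95923177 204.68519228]] [[248.98440898 190.76395383]]
```

View pics/s1.png

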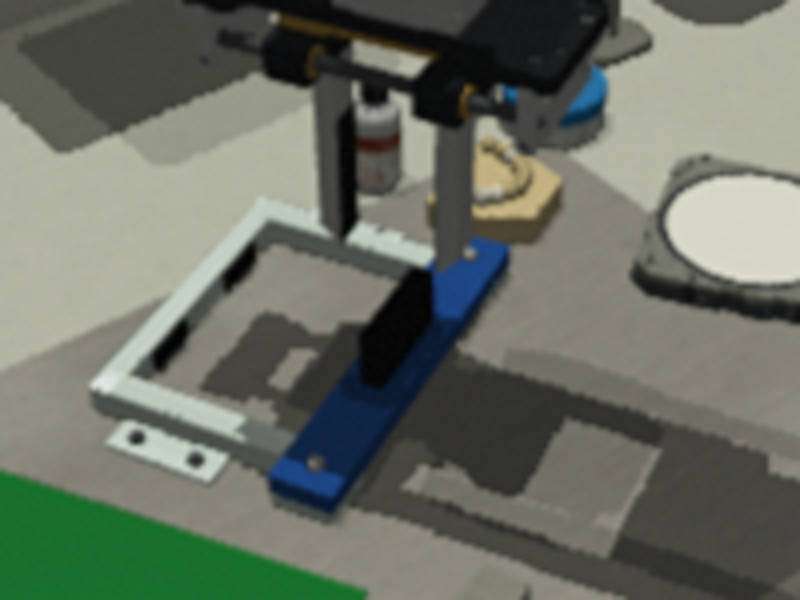

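The side crop shows the open fingers above the black bar: tips at (340,240) and (450,268), bar top near (397,305). The dowel tips are at (317,462) and (469,253), so I'll use those to check the dock pose.

```bash
python3 -c "
from h import *
w=p2w('side',[[229.4,245.5],[267.4,193.3]],.0225); print(w, w.mean(0), np.linalg.norm(w[0]-w[1]), np.degrees(np.arctan2(*(w[0]-w[1])[[1,0]])))
b=p2w('side',[[249.3,206.2]],.054);print(b)"
```

```text
[[ 0.55461342  0.12038747  0.0225    ]
 [ 0.54678967 -0.05018185  0.0225    ]] [0.55070155 0.03510281 0.0225    ] 0.17074865762794636 87.37377101917565
[[0.55036582 0.0366617  0.054     ]]
```

Emit:
{"method": "jog_arm", "body": {"commands": [[0, 0, 0, -0.01, 0, 0.08, 0.5], [0, 0, 0, -0.01, 0, 0.16, 0.5], [0, 0, 0, -0.01, 0, 0.16, 0.5], [0, 0, 0, -0.01, 0, 0.16, 0.5]]}}

```text
time: 3.52
ee_pos: [0.5512, 0.0313, 0.0282]
orientation: [0.001, 0.723, 0.691, 0.001]
contact_force: [1.0, 0.6, 0.2]
opening: 0.5
grip_force: 0.0
```

```bash
python3 -c "
from h import *
row((.5512,.032,.026,-2.5))"
```

```text
t 3.525 p [0.5512 0.0313 0.0282] psi -2.56 tilt [0.17 0.  ] F [1.04 0.61 0.22] open 0.5001382330503168 j [-0.05  0.19  1.61  0.    1.33 -0.  ]
[0.0009, -0.0001, -0.0003, 0.0019, -0.0001, 0.0055]
```

Emit:
{"method": "jog_arm", "body": {"commands": [[0, 0, 0, 0.006, 0, 0, 0.6], [0, 0, 0, 0.006, 0, 0, 0.95], [0, 0, 0, 0.006, 0, 0, 1], [0, 0, 0, 0.006, 0, 0, 1], [0, 0, 0, 0.006, 0, 0, 1], [0, 0, 0, 0.006, 0, 0, 1], [0, 0, 0, 0.006, 0, 0, 1]], "squeeze": 30}}

```text
time: 4.4
ee_pos: [0.5521, 0.0329, 0.027]
orientation: [0.001, 0.723, 0.691, 0.001]
contact_force: [5.9, -0.7, -1.0]
opening: 0.146
grip_force: 30.0
```

Emit:
{"method": "jog_arm", "body": {"commands": [[0, 0, 0, 0, 0.002, -0.01, 1], [0, 0, 0, 0, 0.002, -0.025, 1], [0, 0, 0, 0, 0.002, -0.045, 1], [0, 0, 0, 0, 0.002, -0.075, 1], [0, 0, 0, 0, 0.002, -0.11, 1], [0, 0, 0, 0, 0.002, -0.15, 1], [0, 0, 0, 0, 0.002, -0.15, 1]]}}

```text
time: 5.28
ee_pos: [0.5525, 0.033, 0.0887]
orientation: [0.002, 0.723, 0.691, 0.001]
contact_force: [0.8, -0.0, -2.1]
opening: 0.148
grip_force: 30.0
```

```bash
python3 -c "
from h import *
S=save('side','s2',(100,100,400,320),2.5)
row((.6163,.2025,.09,87.5+2.5),(.6163,.2025,.09,90.3))"
```

```text
t 5.325 p [0.5517 0.033  0.0875] psi -2.61 tilt [ 0.12 -0.  ] F [-0.53  0.53 -3.03] open 0.14508389649608178 j [-0.04  0.14  1.54  0.    1.45  0.  ]
[0.0005, 0.0005, -0.5145, 0.4307, 0.142, -0.006]
[0.0005, 0.0005, -0.5162, 0.4307, 0.142, -0.006]
```

View pics/s2.png

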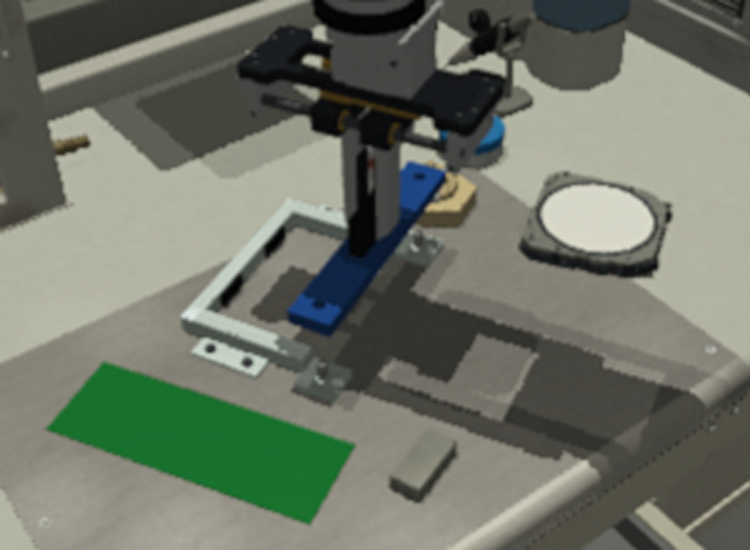

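The side view shows the plate lifted off both dowels, at (322,372) and (425,240), and hanging level. Next I'll carry it over the mat.

Emit:
{"method": "jog_arm", "body": {"commands": [[0, 0, -0.05, 0.1, 0.03, -0.02, 1], [0, 0, -0.108, 0.2, 0.065, -0.02, 1], [0, 0, -0.166, 0.3, 0.1, -0.02, 1], [0, 0, -0.224, 0.38, 0.125, -0.02, 1], [0, 0, -0.282, 0.43, 0.142, -0.02, 1], [0, 0, -0.34, 0.43, 0.142, -0.02, 1], [0, 0, -0.398, 0.43, 0.142, -0.02, 1], [0, 0, -0.456, 0.43, 0.142, -0.02, 1], [0, 0, -0.516, 0.43, 0.142, -0.02, 1], [0, 0, -0.516, 0.43, 0.142, -0.02, 1]]}}

```text
time: 6.58
ee_pos: [0.6152, 0.2021, 0.0933]
orientation: [-0.001, -0.001, 1.0, -0.0]
contact_force: [-0.1, -0.6, -1.6]
opening: 0.15
grip_force: 30.0
```

Emit:
{"method": "jog_arm", "body": {"commands": [[0, 0, 0, 0, 0, 0.04, 1], [0, 0, 0, 0, 0, 0.08, 1], [0, 0, 0, 0, 0, 0.12, 1], [0, 0, 0, 0, 0, 0.12, 1], [0, 0, 0, 0, 0, 0.12, 1]]}}

```text
time: 7.2
ee_pos: [0.6159, 0.2023, 0.0464]
orientation: [0.0, -0.002, 1.0, 0.0]
contact_force: [-0.5, 0.5, -1.7]
opening: 0.148
grip_force: 30.0
```

Run:
```python
from h import *
row((.6163,.2025,.020,90.3))
for n in('top','side'):
    im=save(n,n+'3')
    x=np.zeros((384,512),bool); p=w2p(n,[.6163,.2025,.03])[0]; x[int(p[1])-80:int(p[1])+80,int(p[0])-75:int(p[0])+75]=1
    b=hsv(im,(105,120,40),(125,255,255))&x; z=readout.get_state()['ee_pos'][2]-.026+.019
    print(n,b.sum(),rect(n,b,z)); c=np.argwhere(b)[:,::-1]; print(c.min(0),c.max(0))
```

```text
t 7.2 p [0.6159 0.2023 0.0464] psi 90.25 tilt [0.01 0.01] F [-0.5   0.51 -1.7 ] open 0.14780582466240297 j [ 0.23  0.38  1.34  0.    1.42 -1.35]
[0.0, 0.0001, -0.0003, -0.0009, 0.0005, 0.0659]
top 304 (array([0.5674, 0.1895, 0.1047, 0.0123]), 0.21)
[165 137] [175 231]
side 1471 (array([0.6156, 0.207 , 0.2063, 0.0417]), 0.11)
[123 245] [232 288]
```

Emit:
{"method": "jog_arm", "body": {"commands": [[0, 0, 0, -0.001, 0, 0.03, 1], [0, 0, 0, -0.001, 0, 0.05, 1], [0, 0, 0, -0.001, 0, 0.058, 1], [0, 0, 0, -0.001, 0, 0.062, 1], [0, 0, 0, -0.001, 0, 0.063, 1], [0, 0, 0, -0.001, 0, 0.063, 1]]}}

```text
time: 8.05
ee_pos: [0.6164, 0.2023, 0.0214]
orientation: [0.0, -0.002, 1.0, 0.0]
contact_force: [-0.4, -0.5, -1.3]
opening: 0.145
grip_force: 30.0
```

Emit:
{"method": "jog_arm", "body": {"commands": [[0, 0, 0, 0, 0, 0.002, 1], [0, 0, 0, 0, 0, 0.0035, 1], [0, 0, 0, 0, 0, 0.0035, 1]]}}

```text
time: 8.43
ee_pos: [0.6165, 0.2024, 0.0209]
orientation: [0.001, -0.002, 1.0, 0.0]
contact_force: [-2.0, -0.1, 3.3]
opening: 0.146
grip_force: 30.0
```

Contact with the mat is confirmed, so I'll release and rise.

Emit:
{"method": "jog_arm", "body": {"commands": [[0, 0, 0, 0, 0, 0, 0.7], [0, 0, 0, 0, 0, 0, 0.5], [0, 0, 0, 0, 0, 0, 0.5], [0, 0, 0, 0, 0, 0, 0.5], [0, 0, 0, 0, 0, -0.05, 0.5], [0, 0, 0, 0, 0, -0.15, 0.5], [0, 0, 0, 0, 0, -0.25, 0.55], [0, 0, 0, 0, 0, -0.25, 0.55], [0, 0, 0, 0, 0, -0.25, 0.55]]}}

```text
time: 9.55
ee_pos: [0.616, 0.2022, 0.1199]
orientation: [0.0, -0.002, 1.0, 0.0]
contact_force: [-0.2, 0.2, 0.3]
opening: 0.446
grip_force: 0.0
```

Run:
```python
from h import *
s=readout.get_state(); print(s['opening'])
im=save('side','s4',(80,130,430,330),2.2)
b=hsv(im,(105,120,40),(125,255,255)); b[:200]=0; print(rect('side',b,.014))
for n in('top','side'):
    for q,z in(("stone",.016),("model",.028),("cassette",.017)):
        r=[k for k in spotter.silhouettes(n,q) ][:1]
        for k in r: print(n,q,k["p"],rect(n,k["pixels"],z))
row((.41,-.21,.12,0))
```

```text
0.44627320356961153
(array([0.6161, 0.2071, 0.2056, 0.0403]), 0.33)
top stone 0.77 (array([0.4551, 0.1656, 0.0546, 0.0251]), 83.17)
top model 0.63 (array([ 0.5533, -0.1175,  0.0662,  0.0635]), 87.43)
top cassette 0.74 (array([ 0.4142, -0.1395,  0.1151,  0.1175]), 2.76)
side stone 0.57 (array([0.4547, 0.173 , 0.0591, 0.0291]), 80.49)
side model 0.38 (array([ 0.4111, -0.116 ,  0.1135,  0.1316]), 2.95)
side cassette 0.9 (array([ 0.4132, -0.1306,  0.1176,  0.1307]), 1.67)
t 9.9 p [0.6156 0.2021 0.1185] psi 90.26 tilt [-0.11 -0.02] F [ 0.09 -0.1   0.54] open 0.44874829488701434 j [ 0.23  0.34  1.25  0.    1.56 -1.35]
[-0.0006, -0.0004, 0.5015, 0.5188, -1.0279, -0.0023]
```

View pics/s4.png

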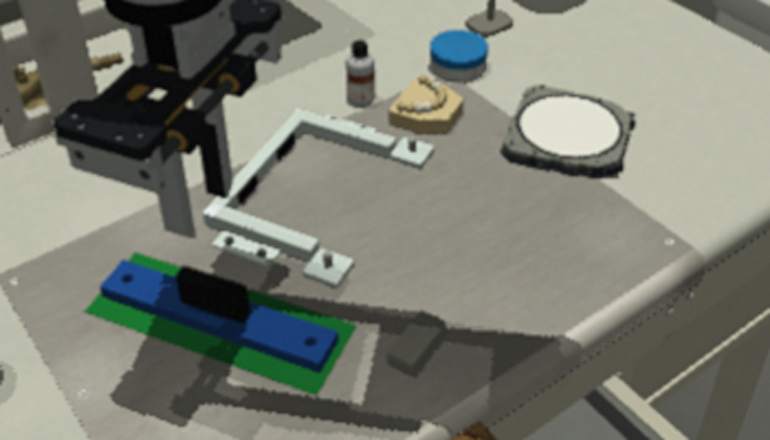

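The plate lies inside the mat, with green visible on all sides, and the dock is open. Next I'll go behind the cassette, on its -y side.

Emit:
{"method": "jog_arm", "body": {"commands": [[0, 0, 0.055, 0.06, -0.13, 0, 0.57], [0, 0, 0.11, 0.13, -0.28, 0, 0.57], [0, 0, 0.165, 0.2, -0.43, 0, 0.57], [0, 0, 0.22, 0.27, -0.57, 0, 0.57], [0, 0, 0.275, 0.34, -0.71, 0, 0.57], [0, 0, 0.33, 0.41, -0.85, 0, 0.57], [0, 0, 0.385, 0.46, -0.96, 0, 0.57], [0, 0, 0.44, 0.5, -1, 0, 0.57], [0, 0, 0.486, 0.5, -1, 0, 0.57], [0, 0, 0.486, 0.5, -1, 0, 0.57]]}}

```text
time: 11.15
ee_pos: [0.4177, -0.199, 0.1195]
orientation: [-0.0, 0.689, 0.724, 0.0]
contact_force: [-0.0, 0.7, 0.7]
opening: 0.427
grip_force: 0.0
```

```bash
python3 -c "
from h import *
row((.418,-.232,.05,2.8),(.418,-.232,.007,2.8))"
```

```text
t 11.15 p [ 0.4177 -0.199   0.1195] psi 2.83 tilt [-0.    0.01] F [-0.01  0.71  0.71] open 0.4265098618845402 j [-0.57 -0.08  1.71  0.    1.51 -0.62]
[-0.0, -0.0001, 0.0002, -0.0826, -0.0033, 0.1738]
[-0.0, -0.0001, 0.0002, -0.0826, -0.0033, 0.2813]
```

Emit:
{"method": "jog_arm", "body": {"commands": [[0, 0, 0, -0.083, -0.003, 0, 0.57], [0, 0, 0, -0.083, -0.003, 0.1, 0.57], [0, 0, 0, -0.083, -0.003, 0.19, 0.57], [0, 0, 0, -0.083, -0.003, 0.25, 0.57], [0, 0, 0, -0.083, -0.003, 0.281, 0.57], [0, 0, 0, -0.083, -0.003, 0.281, 0.57], [0, 0, 0, -0.083, -0.003, 0.281, 0.57]]}}

```text
time: 12.02
ee_pos: [0.4194, -0.2324, 0.0085]
orientation: [0.001, 0.689, 0.724, 0.0]
contact_force: [0.6, 0.1, -0.5]
opening: 0.428
grip_force: 0.0
```

```bash
python3 -c "
from h import *
row((.418,-.207,.007,2.8),(.418,-.147,.007,2.8))
im=save('top','t5',(230,170,430,330),4)
s=readout.get_state()['ee_pos'];print(w2p('top',[s,[.4145,-.14,.017],[.4145,-.198,.015]])*4-[920,680])"
```

```text
t 12.025 p [ 0.4194 -0.2324  0.0085] psi 2.84 tilt [ 0.11 -0.07] F [ 0.55  0.15 -0.51] open 0.42767084989322557 j [-0.62  0.06  1.81  0.    1.27 -0.67]
[0.0006, 0.0004, 0.0002, 0.0635, -0.0003, 0.0036]
[0.0006, 0.0004, 0.0002, 0.2133, 0.0072, 0.0034]
[[583.54256861 435.71758335]
 [406.84648341 446.85130883]
 [520.11726469 445.88298929]]
```

View pics/t5.png

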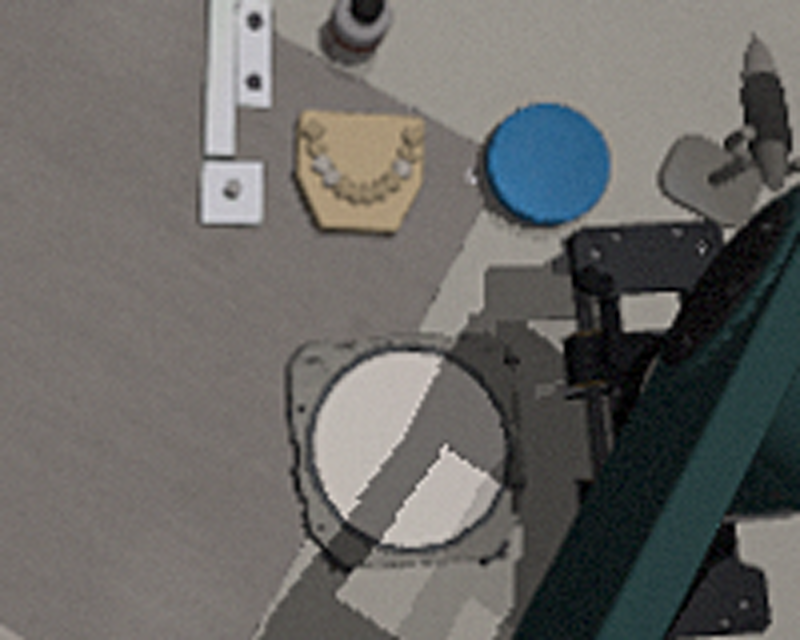

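The top view shows the disc centre at (412,450), which matches my estimate, with the fingers clear on the right side and the tin clear. I'll start pushing in +y.

Emit:
{"method": "jog_arm", "body": {"commands": [[0, 0, 0, 0.03, 0.001, 0.002, 0.57], [0, 0, 0, 0.05, 0.002, 0.002, 0.57], [0, 0, 0, 0.063, 0.003, 0.002, 0.57], [0, 0, 0, 0.075, 0.003, 0.002, 0.57], [0, 0, 0, 0.09, 0.004, 0.002, 0.57], [0, 0, 0, 0.11, 0.005, 0.002, 0.57], [0, 0, 0, 0.13, 0.006, 0.002, 0.57], [0, 0, 0, 0.15, 0.007, 0.002, 0.57], [0, 0, 0, 0.17, 0.008, 0.002, 0.57], [0, 0, 0, 0.17, 0.008, 0.002, 0.57]]}}

```text
time: 13.32
ee_pos: [0.418, -0.1626, 0.0061]
orientation: [-0.001, 0.689, 0.724, 0.0]
contact_force: [1.1, 0.2, -0.4]
opening: 0.433
grip_force: 0.0
```

```bash
cat >> h.py <<'E'
def cass():
    for n in("top","side"):
        im=imaging.capture(n)
        for k in spotter.silhouettes(n,"cassette")[:1]:
            g=k["pixels"]&hsv(im,(0,0,90),(179,70,255)); print(n,round(k["p"],2),rect(n,k["pixels"],.017))
E
python3 -c "
from h import *
cass(); row((.418,-.086,.007,0))"
```

```text
top 0.85 (array([ 0.4131, -0.0925,  0.1179,  0.119 ]), 89.69)
side 0.95 (array([ 0.4139, -0.0834,  0.1143,  0.1311]), 2.76)
t 13.525 p [ 0.418  -0.1635  0.0061] psi 2.78 tilt [-0.04  0.06] F [ 0.5   0.02 -0.35] open 0.42684528665990074 j [-0.5  -0.    1.88  0.    1.27 -0.55]
[-0.0002, -0.0003, 0.0154, 0.1935, 0.0094, -0.0021]
```

Emit:
{"method": "jog_arm", "body": {"commands": [[0, 0, 0.003, 0.02, 0.001, -0.001, 0.57], [0, 0, 0.006, 0.04, 0.002, -0.001, 0.57], [0, 0, 0.009, 0.06, 0.003, -0.001, 0.57], [0, 0, 0.012, 0.08, 0.004, -0.001, 0.57], [0, 0, 0.015, 0.1, 0.005, -0.001, 0.57], [0, 0, 0.018, 0.12, 0.006, -0.001, 0.57], [0, 0, 0.021, 0.14, 0.007, -0.001, 0.57], [0, 0, 0.024, 0.16, 0.008, -0.001, 0.57], [0, 0, 0.027, 0.18, 0.009, -0.001, 0.57], [0, 0, 0.03, 0.2, 0.01, -0.001, 0.57]]}}

```text
time: 14.78
ee_pos: [0.4184, -0.0832, 0.0069]
orientation: [-0.0, 0.723, 0.691, 0.0]
contact_force: [0.2, -0.8, -1.0]
opening: 0.428
grip_force: 0.4
```

```bash
python3 -c "
from h import *
cass(); row((.418,-.03,.007,-2.6))"
```

```text
side 0.6 (array([ 0.4215, -0.0077,  0.1173,  0.1322]), 0.55)
t 14.975 p [ 0.4185 -0.0835  0.007 ] psi -2.59 tilt [0.01 0.01] F [1.11 0.27 0.37] open 0.43237583712465466 j [-0.33 -0.06  1.93  0.    1.27 -0.29]
[0.0001, -0.0001, 0.0001, 0.1334, -0.0073, -0.0001]
```

Emit:
{"method": "jog_arm", "body": {"commands": [[0, 0, 0, 0.02, -0.001, 0, 0.57], [0, 0, 0, 0.04, -0.002, 0, 0.57], [0, 0, 0, 0.06, -0.003, 0, 0.57], [0, 0, 0, 0.08, -0.004, 0, 0.57], [0, 0, 0, 0.1, -0.005, 0, 0.57], [0, 0, 0, 0.115, -0.006, 0, 0.57], [0, 0, 0, 0.127, -0.006, 0, 0.57], [0, 0, 0, 0.131, -0.006, 0, 0.57], [0, 0, 0, 0.131, -0.006, 0, 0.57]]}}

```text
time: 16.1
ee_pos: [0.4184, -0.0309, 0.0068]
orientation: [-0.0, 0.723, 0.691, 0.0]
contact_force: [0.3, -0.1, -0.3]
opening: 0.429
grip_force: 0.3
```

```bash
python3 -c "
from h import *
cass(); row((.418,-.05,.007,-2.6),(.418,-.05,.13,-2.6))"
```

```text
top 0.97 (array([0.4206, 0.0733, 0.043 , 0.1134]), 84.3)
side 0.71 (array([0.4201, 0.0446, 0.1312, 0.1176]), 87.84)
t 16.3 p [ 0.4181 -0.031   0.0066] psi -2.63 tilt [-0.04  0.05] F [-0.25  0.17 -0.56] open 0.4304441051045718 j [-0.21 -0.07  1.94  0.    1.27 -0.16]
[-0.0002, -0.0003, -0.0002, -0.0475, 0.002, -0.0012]
[-0.0002, -0.0003, -0.0002, -0.0472, 0.0018, -0.3087]
```

Emit:
{"method": "jog_arm", "body": {"commands": [[0, 0, 0, -0.03, 0, 0, 0.57], [0, 0, 0, -0.05, 0, -0.05, 0.57], [0, 0, 0, -0.05, 0, -0.2, 0.57], [0, 0, 0, -0.05, 0, -0.3, 0.57], [0, 0, 0, -0.05, 0, -0.3, 0.57]]}}

```text
time: 16.92
ee_pos: [0.42, -0.0526, 0.1308]
orientation: [0.004, 0.723, 0.691, 0.002]
contact_force: [-0.5, -0.2, 0.3]
opening: 0.433
grip_force: 0.0
```

```bash
python3 -c "
from h import *
cass(); row((.335,.0435,.125,87.4))"
```

```text
top 0.76 (array([0.4208, 0.0579, 0.0741, 0.1118]), 87.42)
side 0.58 (array([0.4198, 0.0462, 0.1311, 0.1181]), 86.77)
t 17.125 p [ 0.4162 -0.0512  0.1249] psi -2.64 tilt [-0.21  0.06] F [-0.53  0.09 -0.03] open 0.43042186054701265 j [-0.26 -0.18  1.78  0.    1.54 -0.21]
[-0.0007, -0.0011, -0.5002, 0.2272, -0.2137, 0.0008]
```

Emit:
{"method": "jog_arm", "body": {"commands": [[0, 0, -0.055, 0, -0.05, 0, 0.57], [0, 0, -0.11, 0.05, -0.12, 0, 0.57], [0, 0, -0.165, 0.1, -0.18, 0, 0.57], [0, 0, -0.22, 0.15, -0.214, 0, 0.57], [0, 0, -0.275, 0.2, -0.214, 0, 0.57], [0, 0, -0.33, 0.227, -0.214, 0, 0.57], [0, 0, -0.385, 0.227, -0.214, 0, 0.57], [0, 0, -0.44, 0.227, -0.214, 0, 0.57], [0, 0, -0.5, 0.227, -0.214, 0, 0.57], [0, 0, -0.5, 0.227, -0.214, 0, 0.57]]}}

```text
time: 18.38
ee_pos: [0.3351, 0.0434, 0.1252]
orientation: [-0.002, 0.024, 1.0, 0.0]
contact_force: [0.3, 0.3, 0.7]
opening: 0.427
grip_force: 0.0
```

```bash
python3 -c "
from h import *
cass()
im=save('top','t6',(130,130,370,330),3.3)
g=hsv(im,(0,0,150),(179,40,255)); 
row((.335,.0435,.007,87.4))"
```

```text
top 0.71 (array([0.6069, 0.0283, 0.2068, 0.1484]), 86.77)
side 0.78 (array([0.4195, 0.0448, 0.1312, 0.1195]), 87.59)
t 18.625 p [0.3359 0.0434 0.1265] psi 87.3 tilt [-0.05  0.01] F [ 0.01 -0.49  1.  ] open 0.4288342106815593 j [-0.04 -0.38  1.94  0.    1.59 -1.56]
[0.0, -0.0003, -0.0005, 0.0019, 0.0002, 0.2986]
```

View pics/t6.png

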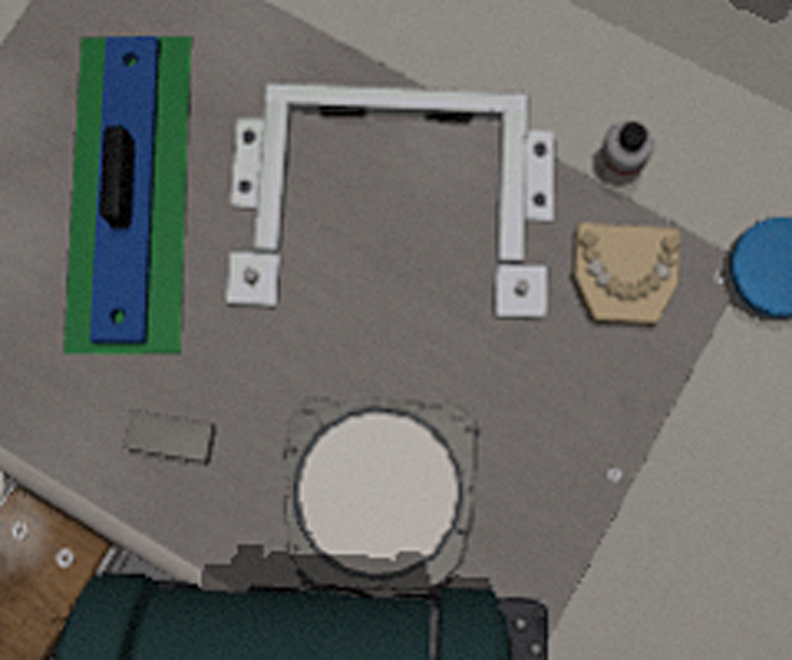

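The keeper sits well within the mat. The cassette disc centre is at (379,492), the dowels are at (251,276) and (521,289), and the cassette lies clear in front of the dock.

```bash
python3 -c "
from h import *
f=lambda q,z:p2w('top',np.array(q)/3.3+130,z)
print(f([[379,492]],.017),f([[251,276],[521,289]],.0225),f([[344,112],[450,118]],.016), f([[118,316],[129,59]],.014), f([[66,353],[182,353],[80,37],[191,37]],.002))"
```

```text
[[0.42055358 0.03512881 0.017     ]] [[ 0.55407021  0.11616485  0.0225    ]
 [ 0.54531284 -0.05343338  0.0225    ]] [[ 0.66403466  0.05930779  0.016     ]
 [ 0.65969112 -0.00977553  0.016     ]] [[0.53008762 0.20109629 0.014     ]
 [0.7022453  0.20265344 0.014     ]] [[0.50815728 0.23622091 0.002     ]
 [0.50822543 0.16162861 0.002     ]
 [0.72267128 0.23969034 0.002     ]
 [0.7220686  0.16414779 0.002     ]]
```

Emit:
{"method": "jog_arm", "body": {"commands": [[0, 0, 0, 0, 0, 0.1, 0.57], [0, 0, 0, 0, 0, 0.2, 0.57], [0, 0, 0, 0, 0, 0.27, 0.57], [0, 0, 0, 0, 0, 0.298, 0.57], [0, 0, 0, 0, 0, 0.298, 0.57], [0, 0, 0, 0, 0, 0.298, 0.57]]}}

```text
time: 19.38
ee_pos: [0.3374, 0.0433, 0.009]
orientation: [0.001, 0.023, 1.0, 0.0]
contact_force: [1.4, -0.5, -0.2]
opening: 0.427
grip_force: 0.0
```

```bash
python3 -c "
from h import *
row((.335,.0435,.007,87.4),(.435,.039,.007,87.4))"
```

```text
t 19.375 p [0.3374 0.0433 0.009 ] psi 87.37 tilt [ 0.15 -0.  ] F [ 1.37 -0.46 -0.19] open 0.4265281066066892 j [-0.04 -0.28  2.11  0.    1.31 -1.56]
[0.0, 0.0008, -0.0001, 0.006, 0.0002, 0.005]
[0.0, 0.0008, -0.0001, -0.2443, 0.0004, 0.0056]
```

Emit:
{"method": "jog_arm", "body": {"commands": [[0, 0, 0, 0, -0.011, 0.003, 0.57], [0, 0, 0, -0.02, -0.011, 0.004, 0.57], [0, 0, 0, -0.03, -0.011, 0.004, 0.57], [0, 0, 0, -0.04, -0.011, 0.004, 0.57], [0, 0, 0, -0.055, -0.011, 0.004, 0.57], [0, 0, 0, -0.075, -0.01, 0.004, 0.57], [0, 0, 0, -0.095, -0.009, 0.004, 0.57], [0, 0, 0, -0.115, -0.008, 0.004, 0.57], [0, 0, 0, -0.135, -0.007, 0.004, 0.57], [0, 0, 0, -0.155, -0.006, 0.004, 0.57]]}}

```text
time: 20.62
ee_pos: [0.3985, 0.0382, 0.006]
orientation: [-0.0, 0.023, 1.0, 0.0]
contact_force: [-1.7, 0.2, 0.2]
opening: 0.432
grip_force: 0.4
```

Emit:
{"method": "jog_arm", "body": {"commands": [[0, 0, 0, -0.02, 0, 0, 0.57], [0, 0, 0, -0.04, 0, 0, 0.57], [0, 0, 0, -0.06, 0, 0, 0.57], [0, 0, 0, -0.08, 0, 0, 0.57], [0, 0, 0, -0.08, 0, 0, 0.57]]}}

```text
time: 21.25
ee_pos: [0.431, 0.0366, 0.0064]
orientation: [0.001, 0.023, 1.0, 0.0]
contact_force: [-0.1, -0.1, 0.4]
opening: 0.43
grip_force: 0.0
```

```bash
python3 -c "
from h import *
cass(); im=save('side','s7',(130,130,370,330),3.3)
row((.435,.039,.007,87.4))"
```

```text
top 0.83 (array([0.537 , 0.0312, 0.1125, 0.03  ]), 87.34)
side 0.82 (array([0.4961, 0.0422, 0.1164, 0.1275]), 0.76)
t 21.5 p [0.4299 0.0367 0.0062] psi 87.39 tilt [0.03 0.  ] F [ 0.72 -0.43  0.65] open 0.4301176694296495 j [-0.05 -0.04  1.92  0.    1.27 -1.57]
[0.0, 0.0002, -0.0001, -0.0124, 0.0064, -0.002]
```

View pics/s7.png

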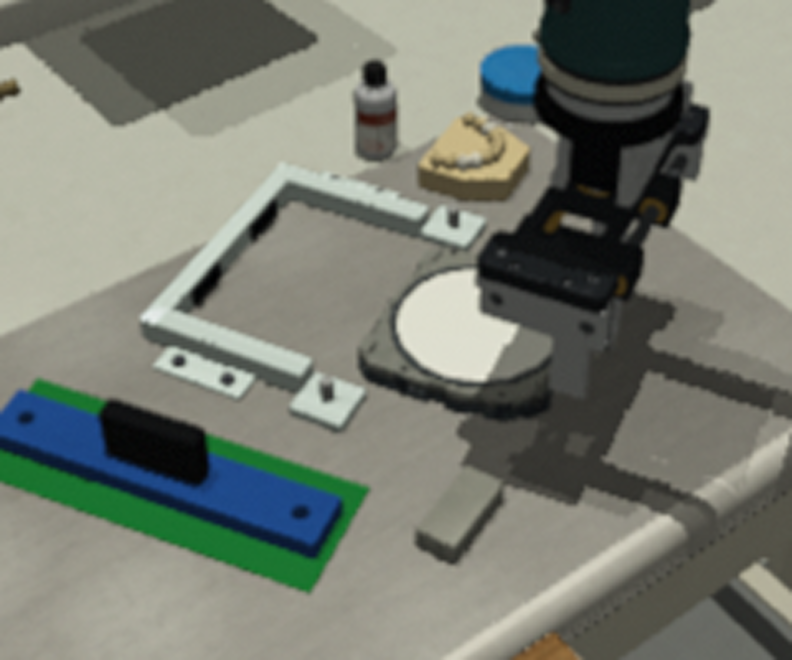

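The cassette front is entering centred between the two pads and well clear of the model. I'll keep pushing.

Emit:
{"method": "jog_arm", "body": {"commands": [[0, 0, 0, -0.02, 0, 0, 0.57], [0, 0, 0, -0.04, 0, 0, 0.57], [0, 0, 0, -0.06, 0, 0, 0.57], [0, 0, 0, -0.08, 0, 0, 0.57], [0, 0, 0, -0.1, 0, 0, 0.57], [0, 0, 0, -0.12, 0, 0, 0.57], [0, 0, 0, -0.14, 0, 0, 0.57], [0, 0, 0, -0.16, 0, 0, 0.57], [0, 0, 0, -0.18, 0, 0, 0.57], [0, 0, 0, -0.2, 0, 0, 0.57]]}}

```text
time: 22.75
ee_pos: [0.5104, 0.033, 0.0061]
orientation: [0.0, 0.023, 1.0, 0.0]
contact_force: [-1.1, 0.2, -0.5]
opening: 0.429
grip_force: 0.5
```

Emit:
{"method": "jog_arm", "body": {"commands": [[0, 0, 0, -0.008, 0, 0, 0.57], [0, 0, 0, -0.016, 0, 0, 0.57], [0, 0, 0, -0.024, 0, 0, 0.57], [0, 0, 0, -0.032, 0, 0, 0.57], [0, 0, 0, -0.04, 0, 0, 0.57], [0, 0, 0, -0.045, 0, 0, 0.57], [0, 0, 0, -0.05, 0, 0, 0.57], [0, 0, 0, -0.05, 0, 0, 0.57]]}}

```text
time: 23.75
ee_pos: [0.5302, 0.0321, 0.0061]
orientation: [0.0, 0.023, 1.0, 0.0]
contact_force: [-0.4, 0.2, 1.0]
opening: 0.429
grip_force: 0.3
```

Emit:
{"method": "jog_arm", "body": {"commands": [[0, 0, 0, -0.004, 0, 0, 0.57], [0, 0, 0, -0.008, 0, 0, 0.57], [0, 0, 0, -0.012, 0, 0, 0.57], [0, 0, 0, -0.012, 0, 0, 0.57]]}}

```text
time: 24.25
ee_pos: [0.535, 0.0319, 0.0061]
orientation: [0.0, 0.023, 1.0, 0.0]
contact_force: [0.1, 0.2, 0.6]
opening: 0.428
grip_force: 0.3
```

Emit:
{"method": "jog_arm", "body": {"commands": [[0, 0, 0, -0.003, 0, 0, 0.57], [0, 0, 0, -0.006, 0, 0, 0.57], [0, 0, 0, -0.009, 0, 0, 0.57], [0, 0, 0, -0.009, 0, 0, 0.57]]}}

```text
time: 24.75
ee_pos: [0.5385, 0.0317, 0.006]
orientation: [0.0, 0.023, 1.0, 0.0]
contact_force: [-0.2, -0.0, 0.4]
opening: 0.428
grip_force: 0.4
```

Emit:
{"method": "jog_arm", "body": {"commands": [[0, 0, 0, -0.002, 0, 0, 0.57], [0, 0, 0, -0.004, 0, 0, 0.57], [0, 0, 0, -0.006, 0, 0, 0.57], [0, 0, 0, -0.006, 0, 0, 0.57]]}}

```text
time: 25.25
ee_pos: [0.5407, 0.0316, 0.006]
orientation: [0.0, 0.023, 1.0, 0.0]
contact_force: [-1.2, 0.2, 0.6]
opening: 0.427
grip_force: 0.4
```

Emit:
{"method": "jog_arm", "body": {"commands": [[0, 0, 0, -0.002, 0, 0, 0.57], [0, 0, 0, -0.004, 0, 0, 0.57], [0, 0, 0, -0.006, 0, 0, 0.57], [0, 0, 0, -0.006, 0, 0, 0.57]]}}

```text
time: 25.75
ee_pos: [0.5427, 0.0315, 0.0061]
orientation: [-0.0, 0.023, 1.0, 0.0]
contact_force: [-2.9, 0.3, 1.3]
opening: 0.428
grip_force: 1.2
```

```bash
python3 -c "
from h import *
cass(); row((.54,.03,.007,87.4)); save('top','t8',(170,130,340,260),4.6)"
```

```text
side 0.97 (array([0.6053, 0.0435, 0.1135, 0.1203]), 88.05)
t 25.95 p [0.5428 0.0316 0.0061] psi 87.39 tilt [-0.03  0.01] F [-3.68  1.08  0.74] open 0.4342882822650841 j [-0.05  0.2   1.65  0.    1.29 -1.57]
[0.0, -0.0002, -0.0001, 0.0067, -0.0042, -0.0023]
```

View pics/t8.png

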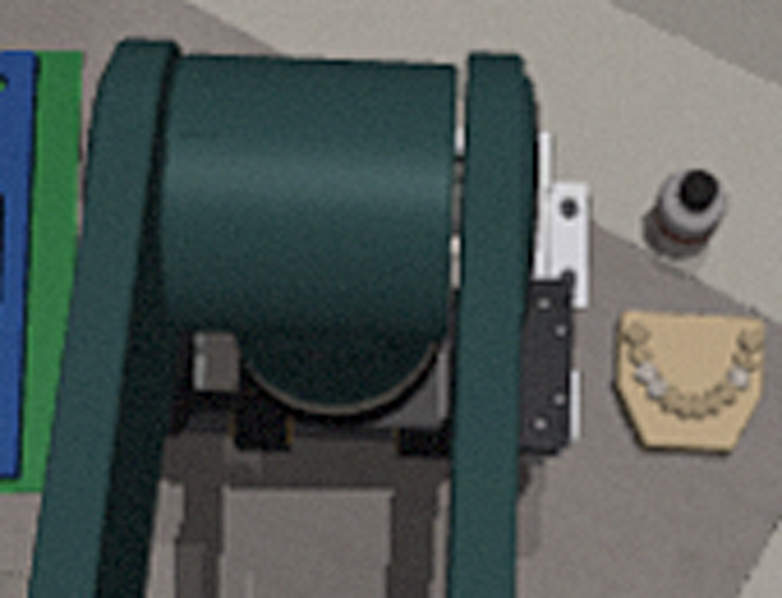

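The arm hides the dock from above, but the force is now a steady 3.7 N, so the bumpers are touching. I'll press a little more to square the cassette.

Emit:
{"method": "jog_arm", "body": {"commands": [[0, 0, 0, -0.002, 0, 0, 0.57], [0, 0, 0, -0.004, 0, 0, 0.57], [0, 0, 0, -0.004, 0, 0, 0.57]]}}

```text
time: 26.38
ee_pos: [0.5429, 0.0316, 0.006]
orientation: [-0.002, 0.023, 1.0, 0.0]
contact_force: [-6.0, 1.1, 5.3]
opening: 0.429
grip_force: 3.6
```

```bash
python3 -c "
from h import *
row(); print(readout.get_state()['moment'])"
```

```text
t 26.375 p [0.5429 0.0316 0.006 ] psi 87.39 tilt [-0.23  0.01] F [-6.03  1.14  5.34] open 0.42873894444450517 j [-0.05  0.2   1.65  0.    1.29 -1.57]
[ 0.0297708   1.28723171 -0.00810872]
```

The TCP stopped while the force rose, and the yaw moment is balanced, so the cassette is home. I'll back off and rise.

Emit:
{"method": "jog_arm", "body": {"commands": [[0, 0, 0, 0.006, 0, 0, 0.57], [0, 0, 0, 0.02, 0, 0, 0.57], [0, 0, 0, 0.06, 0, -0.01, 0.57], [0, 0, 0, 0.12, 0, -0.05, 0.57], [0, 0, 0, 0.22, 0, -0.2, 0.57], [0, 0, 0, 0.35, 0, -0.35, 0.57], [0, 0, 0, 0.5, 0, -0.4, 0.57], [0, 0, 0, 0.55, 0, -0.4, 0.57], [0, 0, 0, 0.55, 0, -0.4, 0.57]]}}

```text
time: 27.5
ee_pos: [0.3247, 0.0416, 0.168]
orientation: [0.004, 0.023, 1.0, -0.0]
contact_force: [0.7, 0.0, -0.6]
opening: 0.43
grip_force: 0.0
```

```bash
python3 -c "
from h import *
cass(); row(); a=save('top','x')[125:275,145:395]; b=save('side','y')[150:290,120:370]
r=lambda i:cv2.resize(i,(790,int(790*i.shape[0]/i.shape[1])),interpolation=2)[:, :, ::-1]
A,B=r(a),r(b); c=np.vstack([A,B]); c=cv2.resize(c,None,fx=598/c.shape[0],fy=598/c.shape[0],interpolation=3); cv2.imwrite('pics/fin.png',c); print(c.shape)
print(spotter.search_frame('top','tin')[:1],spotter.search_frame('top','bottle')[:1])"
```

```text
top 0.56 (array([0.604 , 0.0294, 0.1173, 0.1162]), 87.65)
side 0.77 (array([0.6042, 0.0366, 0.1259, 0.1176]), 86.57)
t 27.7 p [0.3254 0.0414 0.1655] psi 87.38 tilt [-0.02  0.01] F [-0.01 -0.05  0.33] open 0.43092442291735605 j [-0.05 -0.42  1.89  0.    1.68 -1.57]
(598, 516, 3)
[{'centre': [0.7117, 0.5568], 'p': 0.8}] [{'centre': [0.6184, 0.463], 'p': 0.5}]
```

View pics/fin.png

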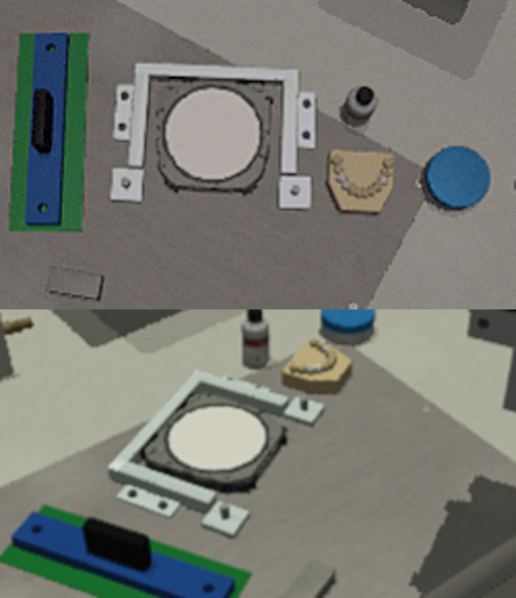

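The cassette (disc at (213,133) in the top half) sits square against the bumpers. The keeper lies on the mat, the tin and bottle haven't moved, and the arm is clear.

```bash
python3 -c "
from rig import arm
print(arm.close_job())"
```

```text
the job is handed in; nothing more can be done
None
```

The job is handed in at about 28 s of robot time: the keeper plate lies flat and lengthwise on the middle of the mat, the cassette sits home and square against the bumpers, and the stone, model, tin and bottle were not touched as far as the pictures show.

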